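# Fetch the pink doughnut with tongs

## Robot

A 6-joint arm with a two-finger parallel gripper is mounted at the origin on the work surface. World frame = base frame: x ahead of the robot, y to its left, z up, the work surface at z = 0. Lengths are in m, angles in degrees, forces in N, time in s.
With the tool pointing down it reaches from about 0.3 to 0.75 m from the base axis. Payload 8.5 kg.
Tool frame: the origin (TCP) lies midway between the tips of the shut fingers; the grasp point (between the pads) lies env.tcp_to_grasp behind it (env.tcp_to_grasp is the distance from the TCP to the grasp point, in m); z points along the fingers, y is the direction in which the jaws open and shut (so a half turn about z gives the same grasp; the last joint's range is limited). The gripper opens to 85 mm and grips with 20 to 120 N. Pads are 22 mm wide; open, the fingers measure 114 mm over their backs; the gripper's body (76 mm by 85 mm) begins 54 mm behind the grasp point. The pads swing forward as they close: fully open they stand 13 mm farther back than shut.
Start: joints at [59.341, 21.807, 74.336, -0, 83.858, -12.336], TCP at [0.173, 0.522, 0.231] pointing down, gripper open.
Joint ranges: [-178.18, 178.18], [-50.72, 133.34], [12.68, 142.11], [-81.47, 261.47], [9.98, 163.14], [-165.26, 165.26]. Speed limits (degrees/s): [136.94, 136.94, 180, 180, 180, 180].

## Interface

Orientations are given as a 3x3 rotation matrix whose columns are the frame's x, y, z axes.
In Python, from rig import readout, imaging, job, env gives the robot as it stands.
- The arm moves only by the tool move_arm, never from a script. Its argument "motion" is a list of rows, each a list of 3 entries, a list of its own where there are three numbers: the shift along the tool's x, y, z normalised to -1 to 1, where 1 is 0.02 m, then the turn, a rotation vector about the tool's x, y, z normalised to -1 to 1, where 1 is 120 degrees, then the gripper command: -1 is shut, 1 is fully open, values between are in proportion. In form: [[[tx, ty, tz], [rx, ry, rz], claw], ...]. A call has 1 to 12 rows; each row shifts and turns the pose as measured when the row begins, along the tool's axes as they then stand; what a row does not reach is not made up. A row lasts 1/12 s, in which the tool goes at most 41.7 mm and 7.16 degrees, less where a joint would pass 70% of its speed; a pose out of reach is approached as far as the arm can. A call with a number of a shift or a turn outside -1 to 1 is refused whole. A call with a gripper value outside its range is refused whole. The fingers move at their own pace and stop on an object; "squeeze" is the grip in N (left out, the last holds). Time passes only in rows, so rows that do not move let the fingers close. It gives the time, the measured TCP pose, the force and the opening at its end, in the units of the state.
- readout.observe(): the state, without advancing time (a new reading comes with each control period).
- imaging.get_image(name): name is "side" or "top" or "wrist"; returns a dict with "img" (420x560x3 uint8, blue, green, red), "fov_y" (degrees; the focal length in pixels is half the picture's height over the tangent of half this angle, whatever the lens; pixels are square), "cx", "cy" (the principal point, pixels), "eye" and "orientation" of the camera in the world. Camera axes: x right, y up, looking along -z (the intrinsics and any distortion apply to the point x, -y, -z); pixel columns grow to the right and rows downward; lengths in m; the calibration is good to about 2 mm. A picture is of the moment at which its call begins. There is no depth.
- job.close_job(): hands the job in, once; it reports no verdict.
The state is a dict: "time_s": time; "q": joint angles; "qvel": joint speeds; "joint_efforts": joint torques, N m; "position": TCP position; "tool_rot": TCP orientation; "ft_force": force on the tool from outside, world axes, zero at the start; "wrist_torque": the same for the moment, N m; "grip_width": finger opening in m.
Only numpy, scipy, OpenCV 4.12 (cv2) and the standard library are available. Lean on these libraries where they do the work, as an engineer would, in place of code of your own. Each camera call takes 0.05 s, during which the arm holds its last target.

## Task

Pick up the pastry tongs from their rest, close them on the pink-iced doughnut on the serving board, lift it and carry it over to the open takeaway carton. Finish while still holding: the doughnut stays gripped in the tongs, still, above the middle of the carton and well clear of its rim. Touch that doughnut only with the tongs, and leave the other doughnuts and the other things on the counter where they are.

Things in the scene. Friction and masses are not known exactly. Their poses are not given: they have to be found in the camera images.
- tongs_grip (a point): Grip point of the open steel tongs: half-way up, midway between two black 13 mm wide upright ribs on the outer faces of the arms (54 mm over both ribs when open): close the fingers on the ribs, along y. x points to the jaws, y from right to left arm, z up. 40 mm above the counter on the rest. Frame fixed to the left arm: it turns up to 0.15 rad from the tongs' middle line as they close.
- tongs_jaws (a point): Point midway between the two open jaws, 95 mm ahead of tongs_grip along its x axis, same height and axes; fixed to the left arm as well. Jaws are shallow V plates 50 mm long and 18 mm high, open 110 mm apart inside at their middles and 120 mm over all; put this point at the doughnut's centre.
- tongs_arm (a joint): Closing angle of the tongs, rad: 0 open (start), about 0.2 on a doughnut, 0.30 stop. A pivot spring holds them open: squeezing the ribs takes about 5 N to start, 8 N at the doughnut. Fingers stopped at about 50 mm opening carry the tongs with jaws still open; on the doughnut the ribs measure about 33 mm over all; command less, to keep squeezing.
- rest: Orange tongs rest, fixed: base 190 x 110 x 6 mm with two cross ridges, tops 31 mm above the counter, at 75 mm behind and 55 mm ahead of the tongs' grip point; the tongs lie along its x axis. Origin at the centre of its underside. A bystander bottle, 170 mm high, stands farther right.
- pink_donut_center (a point): Centre (half-way up) of the pink-iced doughnut with sprinkles, the one to fetch: 68 mm across, 27 mm high, about 60 g, standing loose on the board in any of three places. Its centre lies 13.5 mm above the board.
- choc_donut_center (a point): Centre of the dark chocolate doughnut, same size, a bystander on the board.
- plain_donut_center (a point): Centre of the plain doughnut without icing, same size, a bystander on the board.
- board: Fixed wooden serving board on feet, 110 (x) x 370 (y) x 60 mm high; origin at the centre of its underside; three doughnuts stand on top in a row along its y axis, about 130 mm apart. Beyond it (+x) stand a lidded coffee cup and a sugar jar, up to 115 mm high: bystanders.
- pink_donut: The pink-iced doughnut, origin at the centre of its underside.
- tongs: The tongs: 240 mm long, 120 g, lying on edge across the rest; two arms, strips 18 mm high, open and close horizontally about a pivot 105 mm behind the grip point. Axes as tongs_grip, origin 9 mm below it. They balance within 15 mm of the grip point.
- carton_mouth (a point): Centre of the mouth of the open cardboard takeaway carton, at rim height: carton fixed, 140 x 140 mm, rim 50 mm above the counter. Its flap is folded back outward beyond the +y side, up to about 85 mm high. A hand scanner (bystander) lies farther out, beyond the carton.
- carton: The carton, origin at the centre of its underside.
Not all that is in view belongs to the job. Leave any green or turquoise look-alike of the pink_donut alone.

How it is judged (in metres and radians):
On the way, in this order (a step that is already met when the one before it is completed fails the run):
1. the tongs are gripped and lifted off their rest (height (world z) of tongs_grip above 0.058 m and contact force between the fingers and tongs above 1 N and contact force between tongs and rest below 0.1 N), for 0.2 s.
2. the tongs are closed on the pink doughnut (contact force between tongs and pink_donut above 1 N and value of joint tongs_arm above 0.1 rad and contact force between the fingers and tongs above 1 N), for 0.2 s.
3. the doughnut is lifted off the board in the tongs (height (world z) of pink_donut_center above 0.09 m and contact force between pink_donut and board below 0.1 N and contact force between tongs and pink_donut above 1 N), for 0.2 s.
At the end, for the whole second after the job is handed in: Fingers hold the tongs, closed on the pink doughnut (over 1 N each); its centre is still, within 35 mm of the carton's middle and over 75 mm above the counter (rim 50 mm); doughnut and tongs touch no carton, board or rest; hand and arm do not touch the doughnut (all of step 2 and horizontal distance between pink_donut_center and carton_mouth below 0.035 m and height (world z) of pink_donut_center above 0.075 m and height (world z) of tongs_grip above 0.055 m and linear speed of pink_donut below 0.03 m/s and contact force between each of pink_donut, tongs and carton below 0.1 N and contact force between each of pink_donut, tongs and board below 0.1 N and contact force between tongs and rest below 0.1 N and contact force between pink_donut and the fingers below 0.1 N and contact force between pink_donut and the arm below 0.1 N); the arm keeps its last pose, push and grip.
It fails at once if hand or arm touches the pink doughnut (contact force between any of the fingers, the arm and pink_donut above 0.3 N).
It fails at once if a bystander is moved by more than 20 mm (distance of any of choc_donut_center, plain_donut_center, coffee_cup_center, syrup_center, scanner_center, sugar_jar_center from where it was at the start of the episode above 0.02 m).
It also fails if it takes over 48 s, if anything falls off the work surface, if the arm or the gripper's body presses on something with over 40 N, if the wrist force passes 120 N, or if a joint passes its speed limit or range.

## Working session

There is one attempt and no reset: what is moved stays moved. The work goes in short steps, Python scripts to look and compute and a tool call to move; the robot and the scene stay as the last step left them, time stands still between calls to the robot, and variables do not carry over. Pictures are saved under pics/ and viewed, and the job is handed in when it is done.

Besides the shell and the picture viewer there is one more tool, called after "Call:" by a JSON object that holds its "fn" and its "kwargs". move_arm: Moves the arm, as the interface text tells. Its arguments: {"type":"object","properties":{"motion":{"type":"array","items":{"type":"array"}},"squeeze":{"type":"number"}},"required":["motion"]}

```bash
ls; mkdir -p pics; python3 - <<'E'
from rig import readout, imaging, job, env
import cv2
print(env.tcp_to_grasp, [a for a in dir(env) if a[0]!='_'])
s=readout.observe(); print(s)
for n in ["side","top","wrist"]:
    d=imaging.get_image(n); cv2.imwrite(f"pics/{n}0.png",d["img"])
    print(n,{k:v for k,v in d.items() if k!="img"})
E
```

```text
pics
0.0187 ['MotionError', 'tcp_to_grasp']
{'time_s': 0.0, 'q': array([ 5.93394861e+01,  2.18386630e+01,  7.43865989e+01, -4.70909338e-04,
        8.38574033e+01, -1.23364922e+01]), 'qvel': array([-0.10291006, -0.05104104,  0.12405942,  0.06119731,  0.01645174,
       -0.10794944]), 'joint_efforts': array([ 1.21510529e-03, -4.48459196e+01, -2.31285095e+01, -1.02302731e-04,
        4.68106678e-03, -4.89585545e-06]), 'position': array([0.17276549, 0.52183808, 0.23072273]), 'tool_rot': array([[-9.49293919e-01,  3.14389128e-01, -7.28716435e-04],
       [ 3.14389829e-01,  9.49293150e-01, -1.24525186e-03],
       [ 3.00271873e-04, -1.41121106e-03, -9.99998959e-01]]), 'ft_force': array([ 0.94783137, -0.15593775,  0.18616786]), 'wrist_torque': array([-0.07866166,  0.00029643,  0.01799061]), 'grip_width': 0.08538415050225588}
side {'fov_y': 51.00990760871028, 'cx': 271.8462082397667, 'cy': 212.3239065860986, 'eye': array([ 0.12850813, -0.75730523,  0.64731596]), 'orientation': array([[ 0.85888813,  0.28697183, -0.42421497],
       [-0.5119312 ,  0.45609915, -0.72794231],
       [-0.01541485,  0.84238989,  0.53864798]])}
top {'fov_y': 44.20182281223212, 'cx': 280.2461502746, 'cy': 209.9617562455182, 'eye': array([0.49595386, 0.00145587, 1.19302022]), 'orientation': array([[ 2.58238561e-02,  9.97941153e-01, -5.87076057e-02],
       [-9.99666473e-01,  2.57948789e-02, -1.25148977e-03],
       [ 2.65442430e-04,  5.87203435e-02,  9.98274437e-01]])}
wrist {'fov_y': 64.71059842747702, 'cx': 278.060559532593, 'cy': 210.4004971016738, 'eye': array([0.09936909, 0.54795347, 0.37409023]), 'orientation': array([[ 0.31466636, -0.90403521, -0.2893189 ],
       [ 0.94920152,  0.2992928 ,  0.09716116],
       [-0.00124605, -0.30519529,  0.95228897]])}
```

View pics/top0.png

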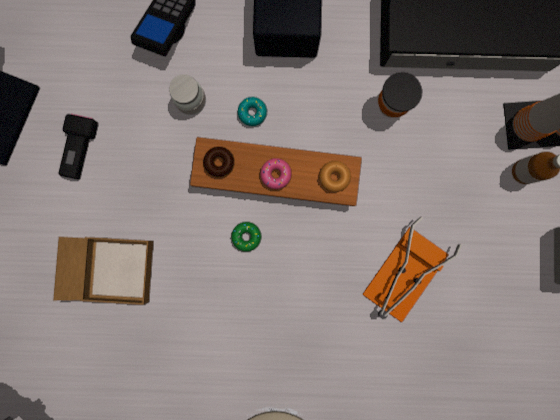

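View pics/side0.png

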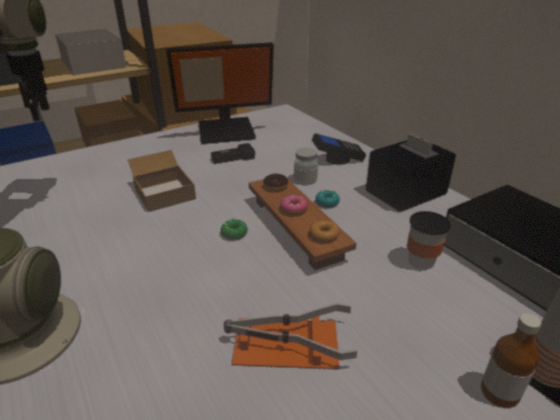

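View pics/wrist0.png

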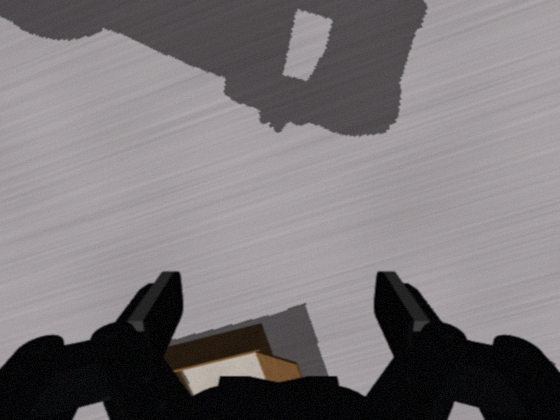

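Top picture: the candidates for the pink doughnut are pink (276,174), chocolate (218,161), plain (335,177), teal on the counter (252,111) and green on the counter (246,237). I choose (276,174), the middle one on the board. The tongs have their pivot near (382,313) and jaws near (415,222) and (456,250). The carton is near (120,271). Next, close crops.

```bash
python3 - <<'E'
import cv2
a=cv2.imread("pics/top0.png")
cv2.imwrite("pics/tz1.png",cv2.resize(a[205:330,355:475],None,fx=4.7,fy=4.7,interpolation=cv2.INTER_CUBIC))
cv2.imwrite("pics/tz2.png",cv2.resize(a[130:215,185:370],None,fx=4.3,fy=4.3,interpolation=cv2.INTER_CUBIC))
cv2.imwrite("pics/tz3.png",cv2.resize(a[225:315,45:165],None,fx=5,fy=5,interpolation=cv2.INTER_CUBIC))
b=cv2.imread("pics/side0.png")
cv2.imwrite("pics/sz1.png",cv2.resize(b[295:375,215:365],None,fx=5,fy=5,interpolation=cv2.INTER_CUBIC))
E
```

```text
(no output)
```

View pics/tz1.png

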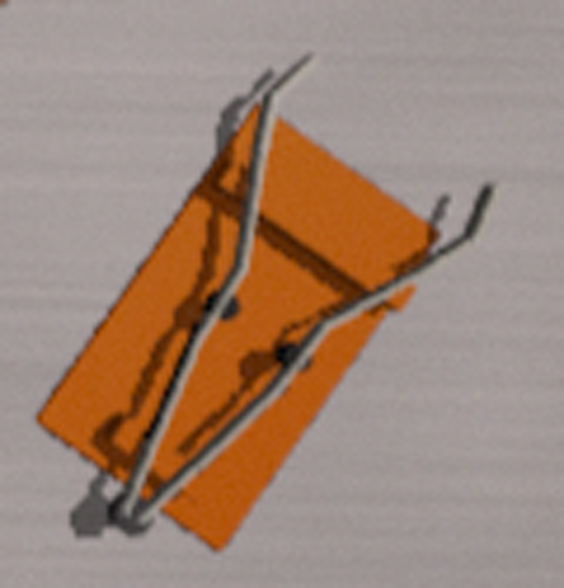

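View pics/tz2.png

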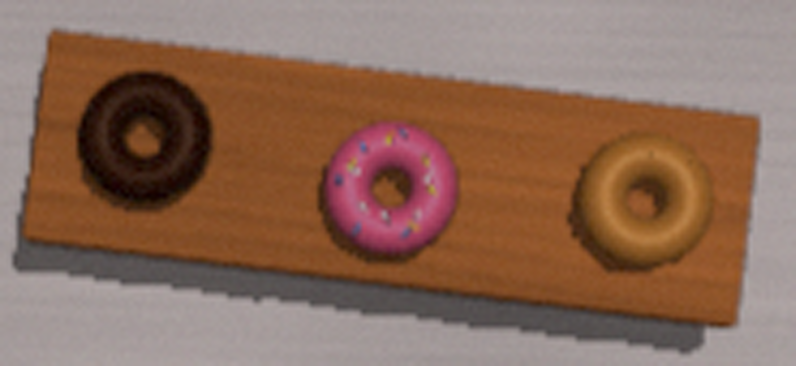

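View pics/tz3.png

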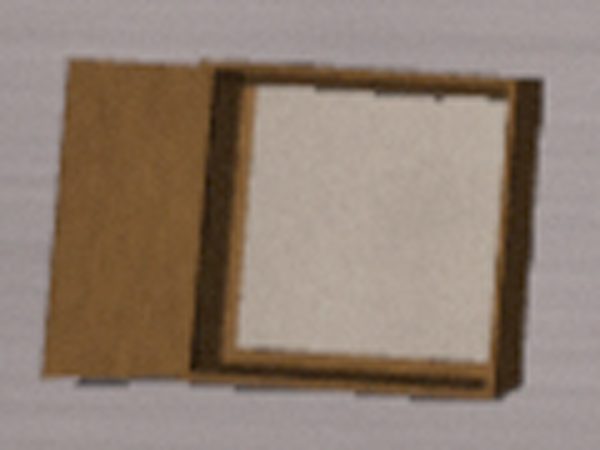

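View pics/sz1.png

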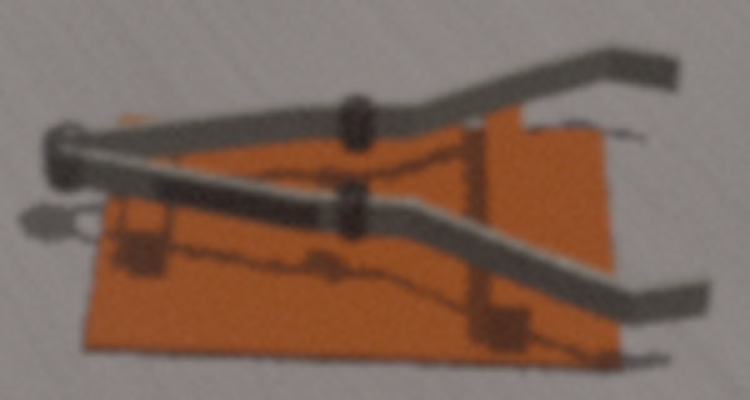

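The crop shows pink icing with sprinkles on the middle doughnut, so the choice is confirmed. Now I'll measure, triangulating top and side views and checking against the known sizes.

```bash
cat > h.py <<'E'
import numpy as np, cv2
from rig import readout, imaging
def ray(d,u,v):
    f=210/np.tan(np.radians(d["fov_y"]/2))
    c=np.array([(u-d["cx"])/f,-(v-d["cy"])/f,-1.]); r=d["orientation"]@c
    return np.array(d["eye"]),r/np.linalg.norm(r)
def onz(d,u,v,z):
    e,r=ray(d,u,v); return e+r*(z-e[2])/r[2]
def tri(d1,p1,d2,p2):
    e1,r1=ray(d1,*p1); e2,r2=ray(d2,*p2)
    t=np.linalg.lstsq(np.c_[r1,-r2],e2-e1,rcond=None)[0]
    a=e1+r1*t[0]; b=e2+r2*t[1]; return (a+b)/2,np.linalg.norm(a-b)
def proj(d,P):
    f=210/np.tan(np.radians(d["fov_y"]/2))
    c=d["orientation"].T@(np.array(P)-d["eye"]); return d["cx"]+f*c[0]/-c[2], d["cy"]-f*c[1]/-c[2]
def snap(n,name):
    d=imaging.get_image(n); cv2.imwrite(f"pics/{name}.png",d["img"]); return d
def togo(P,yaw_y):
    """tool-frame shift (m) to TCP target P and turn (deg) about tool z so tool y has heading yaw_y"""
    s=readout.observe(); R=s["tool_rot"]; p=s["position"]
    cur=np.degrees(np.arctan2(R[1,1],R[0,1]))
    print("pos",p.round(4),"yawy",round(cur,2),"turn z",round(-(yaw_y-cur),2),"tilt",R[:2,2].round(4),"w",round(s["grip_width"],4),"t",s["time_s"],"q",s["q"].round(1))
    print("dworld",(np.array(P)-p).round(4),"tool",(R.T@(np.array(P)-p)).round(4))
E
python3 - <<'E'
from h import *
import pickle
t=imaging.get_image("top"); s=imaging.get_image("side")
np.set_printoptions(precision=4,suppress=True)
T=lambda u,v:(355+u/4.7,205+v/4.7)
S=lambda u,v:(215+u/5,295+v/5)
for n,a,b,z in [("ribL",(222,304),(357,123),.04),("ribR",(292,356),(350,208),.04),("piv",(130,512),(67,155),.04),("tipL",(310,57),(678,60),.049),("tipR",(488,187),(710,283),.049)]:
    print(n,onz(t,*T(*a),z),onz(s,*S(*b),z),tri(t,T(*a),s,S(*b)))
print("rest corners");R=[onz(t,*T(*a),.006) for a in [(265,108),(438,235),(220,550),(40,418)]]
print(np.array(R),np.mean(R,0),[np.linalg.norm(R[i]-R[(i+1)%4]) for i in range(4)])
D=lambda u,v:(185+u/4.3,130+v/4.3)
print("pink",onz(t,*D(391,188),.0735),"choc",onz(t,*D(146,139),.0735),"plain",onz(t,*D(645,199),.0735))
Bc=np.array([onz(t,*D(*a),.06) for a in [(52,30),(760,117),(736,325),(24,240)]]);print(Bc,Bc.mean(0),[np.linalg.norm(Bc[i]-Bc[(i+1)%4]) for i in range(4)])
C=lambda u,v:(45+u/5,225+v/5)
Cc=np.array([onz(t,*C(*a),.05) for a in [(205,62),(525,78),(500,395),(192,370)]]);print(Cc,Cc.mean(0),[np.linalg.norm(Cc[i]-Cc[(i+1)%4]) for i in range(4)])
Cf=np.array([onz(t,*C(*a),.0) for a in [(253,85),(508,97),(488,362),(236,347)]]);print(Cf.mean(0),[np.linalg.norm(Cf[i]-Cf[(i+1)%4]) for i in range(4)])
E
```

```text
ribL [ 0.4381 -0.2711  0.04  ] [ 0.4407 -0.268   0.04  ] (array([ 0.4386, -0.2705,  0.0433]), np.float64(0.0008047020721490037))
ribR [ 0.4145 -0.3044  0.04  ] [ 0.4168 -0.3009  0.04  ] (array([ 0.415 , -0.3035,  0.0436]), np.float64(0.00039270991168449893))
piv [ 0.3398 -0.229   0.04  ] [ 0.342  -0.2256  0.04  ] (array([ 0.3405, -0.2285,  0.0434]), np.float64(0.0006578879234913782))
tipL [ 0.5554 -0.309   0.049 ] [ 0.5559 -0.3116  0.049 ] (array([ 0.5562, -0.31  ,  0.0473]), np.float64(0.0018189733278267974))
tipR [ 0.4964 -0.3932  0.049 ] [ 0.4984 -0.3985  0.049 ] (array([ 0.4983, -0.3956,  0.0458]), np.float64(0.00446173330990951))
rest corners
[[ 0.5321 -0.299   0.006 ]
 [ 0.4725 -0.3838  0.006 ]
 [ 0.3181 -0.2796  0.006 ]
 [ 0.3791 -0.1916  0.006 ]] [ 0.4255 -0.2885  0.006 ] [np.float64(0.10371672781409735), np.float64(0.18630715838956072), np.float64(0.1070609107001049), np.float64(0.1869155194245662)]
pink [0.6406 0.0143 0.0735] choc [0.6623 0.1391 0.0735] plain [ 0.6383 -0.1144  0.0735]
[[ 0.7196  0.191   0.06  ]
 [ 0.6839 -0.174   0.06  ]
 [ 0.5765 -0.1635  0.06  ]
 [ 0.6107  0.2015  0.06  ]] [0.6477 0.0137 0.06  ] [np.float64(0.36675223621815894), np.float64(0.10786260070009734), np.float64(0.36662553485142735), np.float64(0.10937340047637319)]
[[0.4915 0.4299 0.05  ]
 [0.4881 0.2884 0.05  ]
 [0.3492 0.2937 0.05  ]
 [0.3566 0.4291 0.05  ]] [0.4213 0.3603 0.05  ] [np.float64(0.14151646042647228), np.float64(0.13891967959041862), np.float64(0.13559962653983718), np.float64(0.1348462427665085)]
[0.4198 0.3688 0.    ] [np.float64(0.11762320340714492), np.float64(0.12122108686214386), np.float64(0.11565096694698844), np.float64(0.11981628181272343)]
```

Tongs: the grip is at about (0.427, -0.287) with a heading of about -34.2°. Pivot to grip measures 104 mm and the rest is about 187 x 105 mm, both as stated. Pink is at about (0.641, 0.014), the board measures 367 x 109 mm, and the carton is at about (0.42, 0.36). Next I align the tool and travel.

Call:
{"fn": "move_arm", "kwargs": {"motion": [[[0, 0, 0], [0, 0, 0.044], 1], [[0, 0, 0], [0, 0, 0.044], 1], [[0, 0, 0], [0, 0, 0.044], 1], [[-0.97, -0.4, -0.04], [0, 0, 0], 1], [[-0.97, -0.4, -0.04], [0, 0, 0], 1], [[-0.97, -0.4, -0.04], [0, 0, 0], 1], [[-0.97, -0.4, -0.04], [0, 0, 0], 1], [[-0.97, -0.4, -0.04], [0, 0, 0], 1], [[-0.97, -0.4, -0.04], [0, 0, 0], 1], [[-0.97, -0.4, -0.04], [0, 0, 0], 1], [[-0.97, -0.4, -0.04], [0, 0, 0], 1]], "squeeze": 30}}

```text
time_s: 1.17
position: [0.2644, 0.3767, 0.2357]
tool_rot: [[-0.823, 0.568, -0.003], [0.568, 0.823, -0.003], [0.001, -0.004, -1.0]]
ft_force: [0.7, -0.4, 0.2]
grip_width: 0.0852
```

```bash
python3 -c "
from h import *
togo([.4275,-.2875,.23],55.8)"
```

```text
pos [0.2644 0.3767 0.2357] yawy 55.36 turn z -0.44 tilt [-0.0028 -0.0026] w 0.0852 t 1.1667 q [ 40.2  12.7  87.1  -0.   80.5 -15.2]
dworld [ 0.1631 -0.6642 -0.0057] tool [-0.5118 -0.4537  0.007 ]
```

Call:
{"fn": "move_arm", "kwargs": {"motion": [[[-1, -0.4, 0], [0, 0, 0], 1], [[-1, -0.4, 0], [0, 0, 0], 1], [[-1, -0.4, 0], [0, 0, 0], 1], [[-1, -0.4, 0], [0, 0, 0], 1], [[-1, -0.4, 0], [0, 0, 0], 1], [[-1, -0.4, 0], [0, 0, 0], 1], [[-1, -0.4, 0], [0, 0, 0], 1], [[-1, -0.4, 0], [0, 0, 0], 1], [[-1, -0.4, 0], [0, 0, 0], 1], [[-1, -0.4, 0], [0, 0, 0], 1], [[-1, -0.4, 0], [0, 0, 0], 1], [[-1, -0.4, 0], [0, 0, 0], 1]]}}

```text
time_s: 2.17
position: [0.4121, 0.1494, 0.2364]
tool_rot: [[-0.823, 0.568, -0.002], [0.568, 0.823, -0.002], [0.0, -0.003, -1.0]]
ft_force: [0.9, 0.7, -0.8]
grip_width: 0.0855
```

Call:
{"fn": "move_arm", "kwargs": {"motion": [[[-0.71, -1, 0], [0, 0, 0], 1], [[-0.71, -1, 0], [0, 0, 0], 1], [[-0.71, -1, 0], [0, 0, 0], 1], [[-0.71, -1, 0], [0, 0, 0], 1], [[-0.71, -1, 0], [0, 0, 0], 1], [[-0.71, -1, 0], [0, 0, 0], 1], [[-0.71, -1, 0], [0, 0, 0], 1], [[-0.71, -1, 0], [0, 0, 0], 1], [[-0.71, -1, 0], [0, 0, 0], 1], [[-0.71, -1, 0], [0, 0, 0], 1], [[-0.71, -1, 0], [0, 0, 0], 1], [[-0.71, -1, 0], [0, 0, 0], 1]]}}

```text
time_s: 3.17
position: [0.4159, -0.1589, 0.2369]
tool_rot: [[-0.823, 0.567, -0.001], [0.567, 0.823, -0.002], [-0.0, -0.002, -1.0]]
ft_force: [0.5, -0.4, 0.9]
grip_width: 0.0856
```

```bash
python3 -c "
from h import *
togo([.4275,-.2875,.23],55.8)"
```

```text
pos [ 0.4159 -0.1589  0.2369] yawy 55.43 turn z -0.37 tilt [-0.0011 -0.002 ] w 0.0856 t 3.1667 q [-36.1  11.   89.1  -0.1  79.9 -91.5]
dworld [ 0.0116 -0.1286 -0.0069] tool [-0.0825 -0.0993  0.0071]
```

Call:
{"fn": "move_arm", "kwargs": {"motion": [[[-0.82, -0.98, 0], [0, 0, -0.003], 1], [[-0.82, -0.98, 0], [0, 0, 0], 1], [[-0.82, -0.98, 0], [0, 0, 0], 1], [[-0.82, -0.98, 0], [0, 0, 0], 1], [[-0.82, -0.98, 0], [0, 0, 0], 1], [[0, 0, 0], [0, 0, 0], 1]]}}

```text
time_s: 3.67
position: [0.4273, -0.2963, 0.2365]
tool_rot: [[-0.825, 0.565, -0.001], [0.565, 0.825, -0.002], [-0.0, -0.003, -1.0]]
ft_force: [-1.2, 0.2, 0.3]
grip_width: 0.085
```

```bash
python3 -c "
from h import *
togo([.4275,-.2875,.23],55.8)
d=snap('wrist','w1')
print({k:v for k,v in d.items() if k!='img'})
import pickle;pickle.dump(d,open('w1.pkl','wb'))
"
```

```text
pos [ 0.4273 -0.2963  0.2365] yawy 55.58 turn z -0.22 tilt [-0.0014 -0.0024] w 0.085 t 3.6667 q [ -47.7   18.6   78.5   -0.2   82.9 -103.3]
dworld [ 0.0002  0.0088 -0.0065] tool [0.0048 0.0074 0.0064]
{'fov_y': 64.71059842747702, 'cx': 278.060559532593, 'cy': 210.4004971016738, 'eye': array([ 0.36372692, -0.25047612,  0.37973922]), 'orientation': array([[ 0.56554292, -0.78572321, -0.25059978],
       [ 0.82471457,  0.5378179 ,  0.17492224],
       [-0.00266341, -0.30559932,  0.95215648]])}
```

View pics/w1.png

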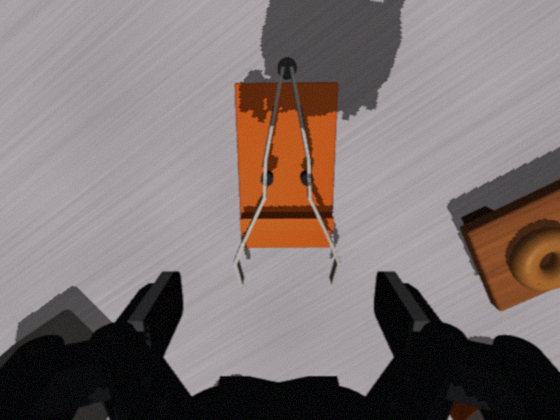

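The wrist picture shows the tongs along the tool axis, with the pivot at (287,67) and the ribs at about (267,179) and (306,178).

```bash
python3 -c "
from h import *
import pickle;np.set_printoptions(precision=4,suppress=True)
d=pickle.load(open('w1.pkl','rb'))
a=d['img'];cv2.imwrite('pics/w1z.png',cv2.resize(a[50:290,220:355],None,fx=2.5,fy=2.5,interpolation=cv2.INTER_CUBIC)); cv2.imwrite('pics/w1y.png',cv2.resize(a[150:210,245:330],None,fx=8,fy=8,interpolation=cv2.INTER_CUBIC))
P={}
for n,u,v,z in [('L',267.,179,.045),('R',306,178,.045),('piv',287,67,.05),('tl',241,283,.05),('tr',332,282,.05)]:
  P[n]=onz(d,u,v,z);print(n,P[n])
m=(P['L']+P['R'])/2;j=(P['tl']+P['tr'])/2
ang=lambda v:np.degrees(np.arctan2(v[1],v[0]))
print(m,np.linalg.norm(m-P['piv']),ang(m-P['piv']),ang(j-P['piv']),np.linalg.norm(P['L']-P['R']),np.linalg.norm(P['tl']-P['tr']))
"
```

```text
L [ 0.4174 -0.3022  0.045 ]
R [ 0.4392 -0.2685  0.045 ]
piv [ 0.3412 -0.2262  0.05  ]
tl [ 0.4977 -0.3939  0.05  ]
tr [ 0.5543 -0.3088  0.05  ]
[ 0.4283 -0.2853  0.045 ] 0.10540925055121692 -34.19210423055229 -34.124350460295396 0.040124032109179975 0.10219103391717162
```

View pics/w1y.png

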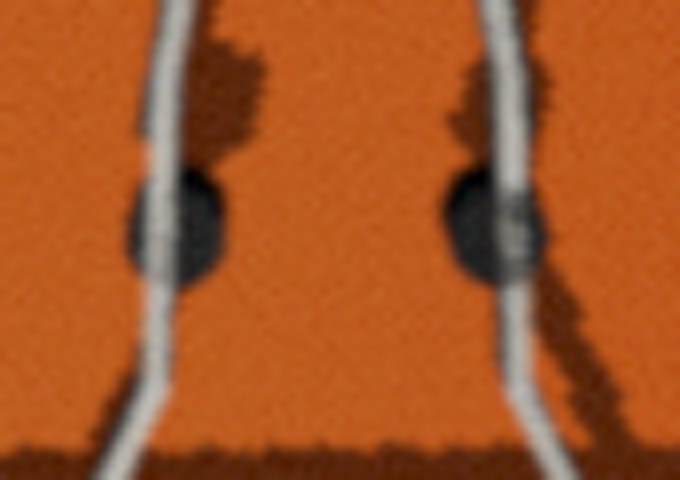

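View pics/w1z.png

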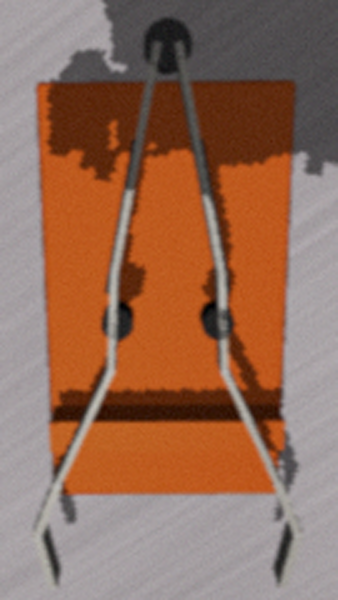

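Call:
{"fn": "move_arm", "kwargs": {"motion": [[[0.13, 0.22, 0.8], [0, 0, -0.002], 1], [[0.13, 0.22, 0.8], [0, 0, 0], 1], [[0, 0, 0.9], [0, 0, 0], 1], [[0, 0, 0.9], [0, 0, 0], 1], [[0, 0, 0.9], [0, 0, 0], 1], [[0, 0, 0.9], [0, 0, 0], 1], [[0, 0, 0.9], [0, 0, 0], 1], [[0, 0, 0.9], [0, 0, 0], 1], [[0, 0, 0.8], [0, 0, 0], 1], [[0, 0, 0.5], [0, 0, 0], 1], [[0, 0, 0], [0, 0, 0], 1]]}}

```text
time_s: 4.63
position: [0.4273, -0.2728, 0.0659]
tool_rot: [[-0.831, 0.556, 0.0], [0.556, 0.831, -0.0], [-0.0, -0.0, -1.0]]
ft_force: [0.3, 0.4, -0.2]
grip_width: 0.0856
```

```bash
python3 -c "
from h import *
togo([.428,-.286,.019],55.8)
d=snap('wrist','w2');d=snap('side','s2')
cv2.imwrite('pics/s2z.png',cv2.resize(d['img'][230:390,180:400],None,fx=3.5,fy=3.5,interpolation=cv2.INTER_CUBIC))
"
```

```text
pos [ 0.4273 -0.2728  0.0659] yawy 56.21 turn z 0.41 tilt [ 0.0002 -0.0003] w 0.0856 t 4.6333 q [ -46.    28.5   94.8   -0.    56.7 -102.2]
dworld [ 0.0007 -0.0132 -0.0469] tool [-0.0079 -0.0106  0.0469]
```

View pics/w2.png

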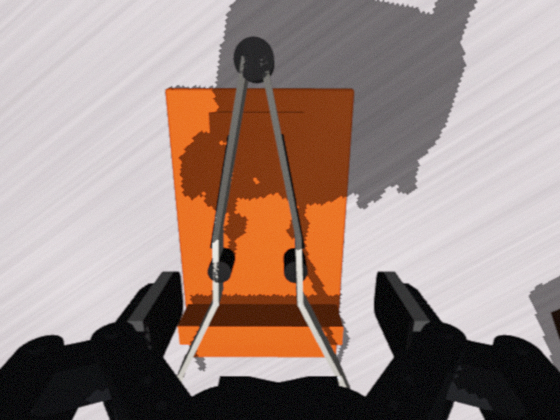

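View pics/s2z.png

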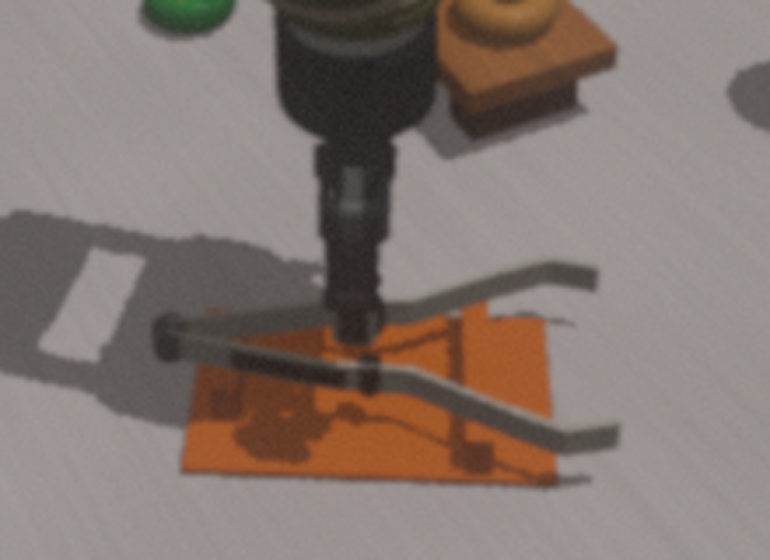

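Call:
{"fn": "move_arm", "kwargs": {"motion": [[[-0.2, -0.27, 0.3], [0, 0, 0.003], 1], [[-0.2, -0.26, 0.3], [0, 0, 0], 1], [[0, 0, 0], [0, 0, 0], 1], [[0, 0, 0], [0, 0, 0], 1]]}}

```text
time_s: 5.07
position: [0.43, -0.2888, 0.0574]
tool_rot: [[-0.828, 0.561, 0.006], [0.561, 0.828, -0.007], [-0.009, -0.002, -1.0]]
ft_force: [-0.5, 1.2, 0.1]
grip_width: 0.0853
```

```bash
python3 -c "
from h import *
togo([.428,-.286,.019],55.8)
d=imaging.get_image('wrist')
for z in (.04,.05):
  print(proj(d,[.4283-.0225*.568,-.2858-.0225*.823,z]),proj(d,[.4283+.0205*.562,-.2858+.0205*.827,z]))
cv2.imwrite('pics/w3.png',d['img'])
togo([.428,-.286,.019],55.8)
"
```

```text
pos [ 0.43   -0.2888  0.0574] yawy 55.85 turn z 0.05 tilt [ 0.0061 -0.0065] w 0.0853 t 5.0667 q [ -47.    29.9   93.9    0.    55.7 -102.8]
dworld [-0.002   0.0028 -0.0384] tool [0.0036 0.0013 0.0384]
(np.float64(235.8256440625226), np.float64(252.20381599525598)) (np.float64(316.8515113281927), np.float64(252.5895485277953))
(np.float64(233.3784946266333), np.float64(260.83877590266803)) (np.float64(319.02769041662674), np.float64(261.24745524841137))
pos [ 0.43   -0.2889  0.0574] yawy 55.85 turn z 0.05 tilt [ 0.0061 -0.0066] w 0.0854 t 5.1167 q [ -47.    29.9   93.9   -0.    55.7 -102.9]
dworld [-0.002   0.0029 -0.0384] tool [0.0036 0.0013 0.0384]
```

View pics/w3.png

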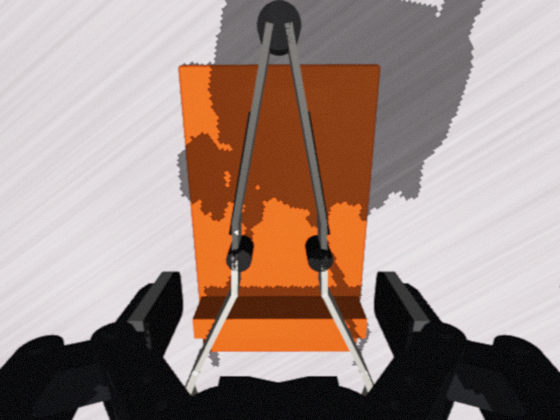

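Call:
{"fn": "move_arm", "kwargs": {"motion": [[[0.06, 0.02, 0.4], [0, 0.004, 0], 1], [[0.06, 0.02, 0.4], [0, 0, 0], 1], [[0.06, 0.02, 0.4], [0, 0, 0], 1], [[0, 0, 0.35], [0, 0, 0], 1], [[0, 0, 0.2], [0, 0, 0], 1], [[0, 0, 0], [0, 0, 0], 1], [[0, 0, 0], [0, 0, 0], 1]]}}

```text
time_s: 5.7
position: [0.4271, -0.2851, 0.0182]
tool_rot: [[-0.828, 0.561, -0.002], [0.561, 0.828, -0.0], [0.002, -0.002, -1.0]]
ft_force: [-0.1, -0.5, 0.5]
grip_width: 0.0854
```

```bash
python3 -c "
from h import *
togo([.428,-.286,.019],55.8)
d=snap('side','s4')
cv2.imwrite('pics/s4z.png',cv2.resize(d['img'][260:370,210:370],None,fx=5,fy=5,interpolation=cv2.INTER_CUBIC))
"
```

```text
pos [ 0.4271 -0.2851  0.0182] yawy 55.85 turn z 0.05 tilt [-0.0024 -0.0004] w 0.0854 t 5.7 q [ -46.9   33.4   96.2   -0.2   50.5 -102.6]
dworld [ 0.0009 -0.0009  0.0008] tool [-0.0012 -0.0003 -0.0008]
```

View pics/s4z.png

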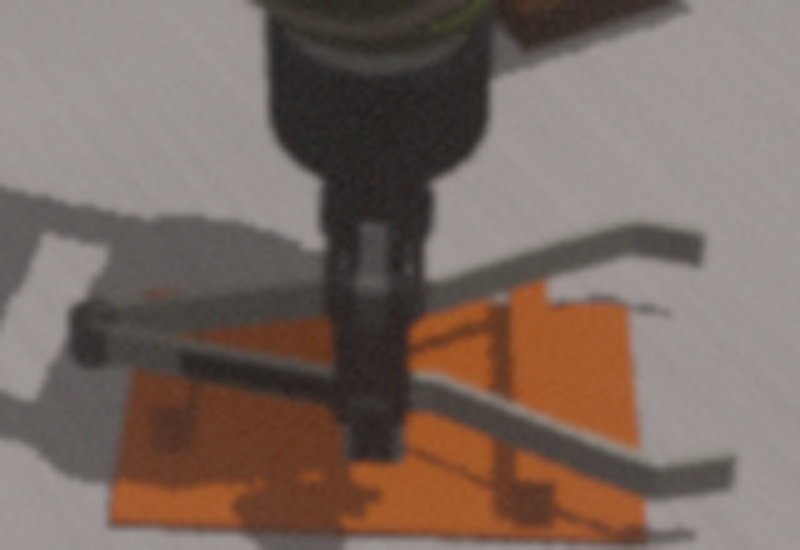

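Call:
{"fn": "move_arm", "kwargs": {"motion": [[[-0.05, 0, 0], [0, 0, 0], 0.4], [[0, 0, 0], [0, 0, 0], 0.3], [[0, 0, 0], [0, 0, 0], 0.15], [[0, 0, 0], [0, 0, 0], 0.15], [[0, 0, 0], [0, 0, 0], 0.15], [[0, 0, 0], [0, 0, 0], 0.15], [[0, 0, 0], [0, 0, 0], 0.15], [[0, 0, 0], [0, 0, 0], 0.15]], "squeeze": 30}}

```text
time_s: 6.42
position: [0.4287, -0.2864, 0.0199]
tool_rot: [[-0.828, 0.561, -0.0], [0.561, 0.828, -0.003], [-0.002, -0.002, -1.0]]
ft_force: [-0.1, 0.7, -1.2]
grip_width: 0.0491
```

```bash
python3 -c "
from h import *
togo([.428,-.286,.019],55.8)
d=snap('wrist','w5')
"
```

```text
pos [ 0.4287 -0.2864  0.0199] yawy 55.85 turn z 0.05 tilt [-0.0001 -0.0029] w 0.0491 t 6.4167 q [ -46.9   33.3   95.9   -0.2   50.7 -102.6]
dworld [-0.0007  0.0004 -0.0009] tool [ 0.0008 -0.0001  0.0009]
```

View pics/w5.png

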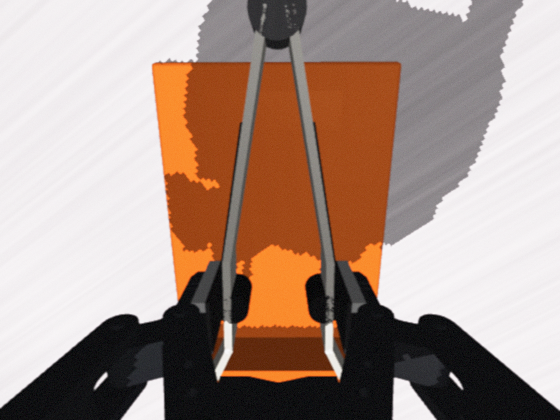

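The fingers sit on both ribs symmetrically, at 49 mm opening. Now I lift.

Call:
{"fn": "move_arm", "kwargs": {"motion": [[[0, 0, -0.2], [0, 0, 0], 0.15], [[0, 0, -0.2], [0, 0, 0], 0.15], [[0, 0, -0.3], [0, 0, 0], 0.15], [[0, 0, -0.3], [0, 0, 0], 0.15], [[0, 0, -0.4], [0, 0, 0], 0.15], [[0, 0, -0.4], [0, 0, 0], 0.15], [[0, 0, -0.4], [0, 0, 0], 0.15], [[0, 0, -0.4], [0, 0, 0], 0.15], [[0, 0, -0.4], [0, 0, 0], 0.15], [[0, 0, -0.4], [0, 0, 0], 0.15], [[0, 0, 0], [0, 0, 0], 0.15], [[0, 0, 0], [0, 0, 0], 0.15]]}}

```text
time_s: 7.47
position: [0.429, -0.2864, 0.0969]
tool_rot: [[-0.828, 0.561, 0.002], [0.561, 0.828, -0.005], [-0.004, -0.003, -1.0]]
ft_force: [0.4, 0.7, -1.5]
grip_width: 0.0493
```

```bash
python3 -c "
from h import *
togo([.428,-.286,.19],55.8)
d=snap('side','s6');snap('wrist','w6')
cv2.imwrite('pics/s6z.png',cv2.resize(d['img'][190:390,180:400],None,fx=3,fy=3,interpolation=cv2.INTER_CUBIC))
"
```

```text
pos [ 0.429  -0.2864  0.0969] yawy 55.86 turn z 0.06 tilt [ 0.0017 -0.0048] w 0.0493 t 7.4667 q [-4.680e+01  2.660e+01  9.150e+01 -1.000e-01  6.160e+01 -1.026e+02]
dworld [-0.001   0.0004  0.0931] tool [ 0.0006 -0.0005 -0.0931]
```

View pics/s6z.png

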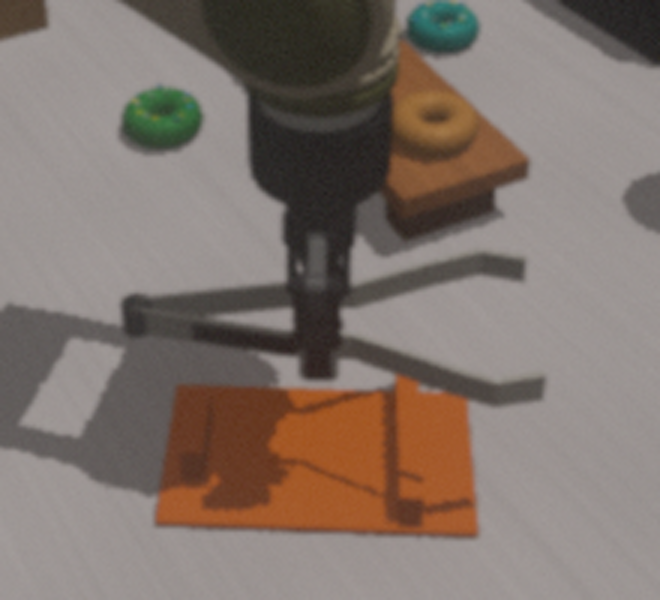

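View pics/w6.png

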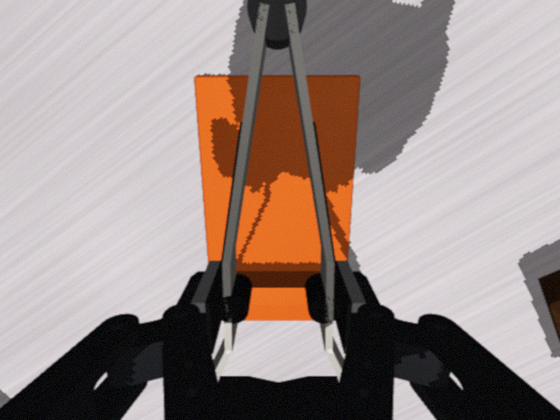

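The tongs are lifted and level. Now I raise, turn to the board's perpendicular and travel.

Call:
{"fn": "move_arm", "kwargs": {"motion": [[[0, 0, -0.6], [0, 0, 0], 0.15], [[0, 0, -0.7], [0, 0, -0.04], 0.15], [[0, 0, -0.7], [0, 0, -0.04], 0.15], [[0, 0, -0.6], [0, 0, -0.04], 0.15], [[0, 0, -0.4], [0, 0, -0.04], 0.15], [[0, 0, 0], [0, 0, -0.04], 0.15], [[0, 0, 0], [0, 0, -0.035], 0.15], [[0, 0, 0], [0, 0, 0], 0.15], [[0, 0, 0], [0, 0, 0], 0.15]]}}

```text
time_s: 8.32
position: [0.4272, -0.2845, 0.1542]
tool_rot: [[-0.997, 0.083, -0.007], [0.082, 0.997, 0.004], [0.007, 0.004, -1.0]]
ft_force: [0.2, -0.4, -1.3]
grip_width: 0.0494
```

```bash
python3 -c "
from h import *
togo([.546,.0234,.16],84.5)
"
```

```text
pos [ 0.4272 -0.2845  0.1542] yawy 85.27 turn z 0.77 tilt [-0.0066  0.0041] w 0.0494 t 8.3167 q [-4.680e+01  2.250e+01  8.710e+01 -1.000e-01  7.090e+01 -1.321e+02]
dworld [0.1188 0.3079 0.0058] tool [-0.093   0.3167 -0.0053]
```

Call:
{"fn": "move_arm", "kwargs": {"motion": [[[-0.1, 0.3, -0.1], [0, 0, 0.006], 0.15], [[-0.2, 0.7, 0], [0, 0, 0], 0.15], [[-0.28, 0.95, 0], [0, 0, 0], 0.15], [[-0.28, 0.95, 0], [0, 0, 0], 0.15], [[-0.28, 0.95, 0], [0, 0, 0], 0.15], [[-0.28, 0.95, 0], [0, 0, 0], 0.15], [[-0.28, 0.95, 0], [0, 0, 0], 0.15], [[-0.28, 0.95, 0], [0, 0, 0], 0.15], [[-0.28, 0.95, 0], [0, 0, 0], 0.15], [[-0.28, 0.95, 0], [0, 0, 0], 0.15], [[-0.28, 0.95, 0], [0, 0, 0], 0.15], [[-0.28, 0.95, 0], [0, 0, 0], 0.15]]}}

```text
time_s: 9.32
position: [0.5131, -0.0763, 0.151]
tool_rot: [[-0.991, 0.133, -0.016], [0.133, 0.991, 0.01], [0.018, 0.008, -1.0]]
ft_force: [0.4, 0.1, -0.7]
grip_width: 0.0489
```

Call:
{"fn": "move_arm", "kwargs": {"motion": [[[-0.28, 0.9, 0], [0, 0, 0], 0.15], [[-0.28, 0.8, 0], [0, 0, 0], 0.15], [[-0.2, 0.6, 0], [0, 0, 0], 0.15], [[-0.1, 0.3, 0], [0, 0, 0], 0.15], [[0, 0.1, 0], [0, 0, 0], 0.15], [[0, 0, 0], [0, 0, 0], 0.15], [[0, 0, 0], [0, 0, 0], 0.15]]}}

```text
time_s: 9.9
position: [0.538, -0.0193, 0.148]
tool_rot: [[-0.99, 0.143, -0.022], [0.142, 0.99, 0.012], [0.024, 0.008, -1.0]]
ft_force: [0.1, -0.3, -1.2]
grip_width: 0.0496
```

```bash
python3 -c "
from h import *
togo([.546,.0234,.16],84.5)
"
```

```text
pos [ 0.538  -0.0193  0.148 ] yawy 81.8 turn z -2.7 tilt [-0.0223  0.0117] w 0.0496 t 9.9 q [-14.8  25.5  83.    0.3  72.9 -96.7]
dworld [0.008  0.0427 0.012 ] tool [-0.0016  0.0435 -0.0117]
```

Call:
{"fn": "move_arm", "kwargs": {"motion": [[[0, 0.3, 0], [0.004, -0.006, -0.011], 0.15], [[0, 0.55, 0], [0, -0.006, -0.011], 0.15], [[0, 0.55, -0.2], [0, 0, 0], 0.15], [[0, 0.45, -0.2], [0, 0, 0], 0.15], [[0, 0.25, 0], [0, 0, 0], 0.15], [[0, 0, 0], [0, 0, 0], 0.15], [[0, 0, 0], [0, 0, 0], 0.15]]}}

```text
time_s: 10.48
position: [0.5422, 0.0257, 0.1574]
tool_rot: [[-0.995, 0.095, 0.005], [0.095, 0.996, -0.001], [-0.005, -0.0, -1.0]]
ft_force: [-0.2, -0.5, -2.0]
grip_width: 0.0492
```

```bash
python3 -c "
from h import *
import pickle
togo([.546,.0234,.16],84.5)
t=snap('top','t7');w=snap('wrist','w7');s=snap('side','s7');pickle.dump((t,w,s),open('7.pkl','wb'))
cv2.imwrite('pics/t7z.png',cv2.resize(t['img'][110:260,180:380],None,fx=4,fy=4,interpolation=cv2.INTER_CUBIC))
cv2.imwrite('pics/s7z.png',cv2.resize(s['img'][150:300,220:400],None,fx=4,fy=4,interpolation=cv2.INTER_CUBIC))
print(readout.observe()['tool_rot'])
"
```

```text
pos [0.5422 0.0257 0.1574] yawy 84.57 turn z 0.07 tilt [ 0.0046 -0.0008] w 0.0492 t 10.4833 q [ -9.8  24.7  82.6  -0.   72.4 -94.4]
dworld [ 0.0038 -0.0023  0.0026] tool [-0.004  -0.0019 -0.0026]
[[-9.95413785e-01  9.55755421e-02  4.08814874e-03]
 [ 9.55733330e-02  9.95422122e-01 -7.32805397e-04]
 [-4.13947197e-03 -3.38726593e-04 -9.99991375e-01]]
```

View pics/t7z.png

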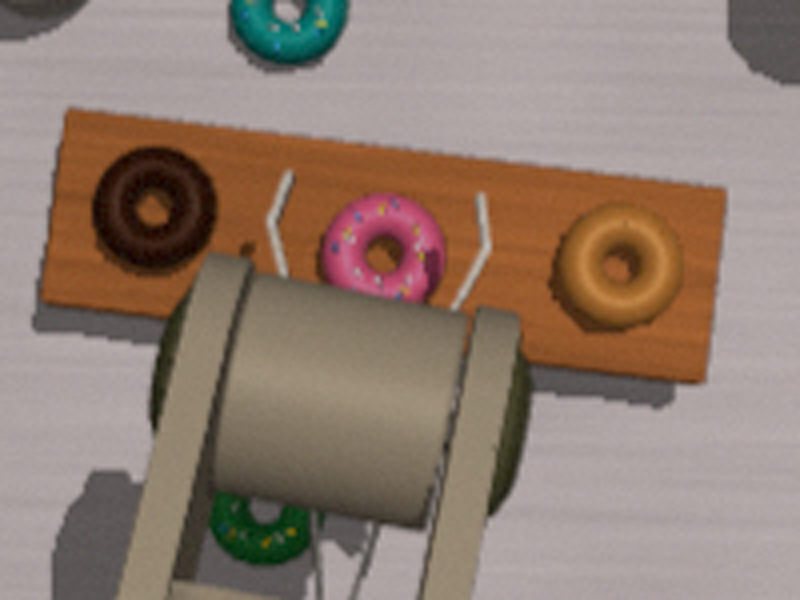

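View pics/w7.png

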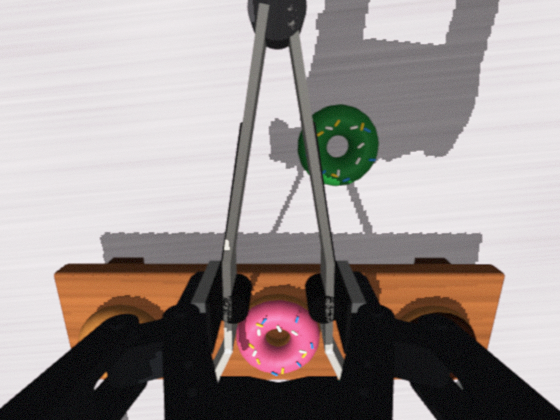

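View pics/s7z.png

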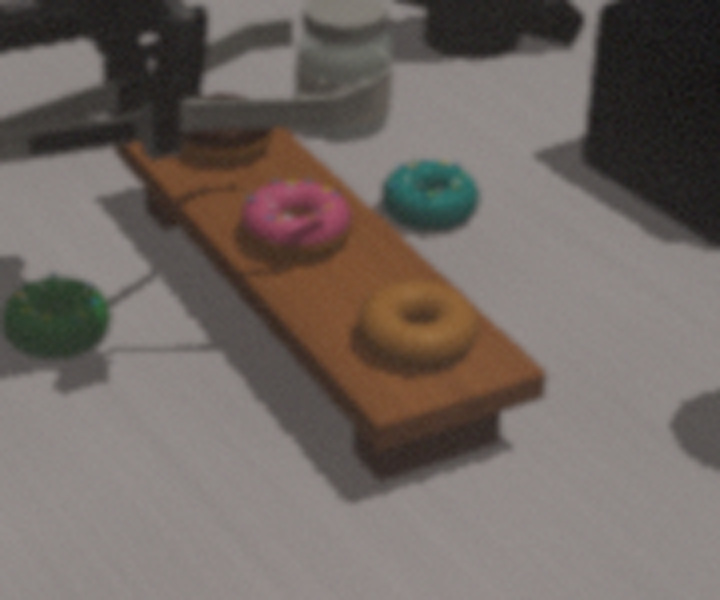

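Top view: the jaws straddle the pink doughnut (pixel about 276,173), with jaw corners at about (248,165) and (302,172). Next I check the jaw point against the doughnut in world coordinates.

```bash
python3 -c "
from h import *
import pickle;np.set_printoptions(precision=4,suppress=True)
t,w,s=pickle.load(open('7.pkl','rb'))
T=lambda u,v:(180+u/4,110+v/4)
z=.1865
a=onz(t,*T(271,220),z);b=onz(t,*T(489,247),z);m=(a+b)/2
print(a,b,m,np.linalg.norm(a-b)); y=a-b;print('yaw y',np.degrees(np.arctan2(y[1],y[0])))
c=onz(t,*T(290,172),z);e=onz(t,*T(483,195),z);print('tips',c,e,(c+e)/2,np.linalg.norm(c-e))
x=np.array([.9954,-.0956])
p=np.array([.5422,.0257]);print('pred jaw',p+.095*x, 'rel TCP along/lat',(m[:2]-p)@x,(m[:2]-p)@[.0956,.9954])
S=lambda u,v:(220+u/4,150+v/4)
pt=T(384,252)
print('pink top',onz(t,*pt,.0735), 'top z.087',onz(t,*T(382,254),.08),'tri',tri(t,T(382,253),s,S(298,210)))
print('wrist pink',onz(w,278,336,.08))
# fit pink mask
for n,d in (('t',t),('w',w)):
  hsv=cv2.cvtColor(d['img'],cv2.COLOR_BGR2HSV);mk=cv2.inRange(hsv,(160,80,60),(179,255,255))
  u,v=np.where(mk)[::-1],0
  ys,xs=np.where(mk);print(n,len(xs),xs.min(),xs.max(),ys.min(),ys.max())
"
```

```text
[0.6417 0.0687 0.1865] [ 0.6312 -0.0384  0.1865] [0.6365 0.0151 0.1865] 0.10759513029512344
yaw y 84.37669854697491
tips [0.6657 0.06   0.1865] [ 0.6568 -0.0349  0.1865] [0.6612 0.0126 0.1865] 0.09533806115122023
pred jaw [0.6368 0.0166] rel TCP along/lat 0.09483997101192228 -0.0015214772320793185
pink top [0.6422 0.0142 0.0735] top z.087 [0.6402 0.0152 0.08  ] tri (array([0.6416, 0.0144, 0.0832]), np.float64(0.00290485267774491))
wrist pink [0.6407 0.0175 0.08  ]
t 557 71 290 114 185
w 4099 236 319 300 373
```

The jaw point is on target laterally and 4.5 mm short along the tongs. I move forward and descend in two stages.

Call:
{"fn": "move_arm", "kwargs": {"motion": [[[-0.12, 0, 0.2], [0, 0.002, 0], 0.15], [[-0.1, 0, 0.4], [0, 0, 0], 0.15], [[0, 0, 0.5], [0, 0, 0], 0.15], [[0, 0, 0.5], [0, 0, 0], 0.15], [[0, 0, 0.5], [0, 0, 0], 0.15], [[0, 0, 0.4], [0, 0, 0], 0.15], [[0, 0, 0.2], [0, 0, 0], 0.15], [[0, 0, 0], [0, 0, 0], 0.15], [[0, 0, 0], [0, 0, 0], 0.15]]}}

```text
time_s: 11.38
position: [0.5474, 0.0222, 0.0962]
tool_rot: [[-0.995, 0.099, -0.003], [0.099, 0.995, -0.0], [0.003, -0.0, -1.0]]
ft_force: [0.2, -0.3, -0.6]
grip_width: 0.0491
```

```bash
python3 -c "
from h import *
togo([.5467,.0257,.0565],84.5)
t=snap('top','t8');print(readout.observe()['tool_rot'])
cv2.imwrite('pics/t8z.png',cv2.resize(t['img'][110:260,180:380],None,fx=4,fy=4,interpolation=cv2.INTER_CUBIC))
"
```

```text
pos [0.5474 0.0222 0.0962] yawy 84.3 turn z -0.2 tilt [-0.0035 -0.0001] w 0.0491 t 11.3833 q [-10.   29.4  86.1  -0.   64.7 -94.3]
dworld [-0.0007  0.0035 -0.0397] tool [0.0009 0.0035 0.0397]
[[-9.95046090e-01  9.93571935e-02 -3.38046798e-03]
 [ 9.93581740e-02  9.95051726e-01 -1.22939007e-04]
 [ 3.35152562e-03 -4.58207103e-04 -9.99994279e-01]]
```

View pics/t8z.png

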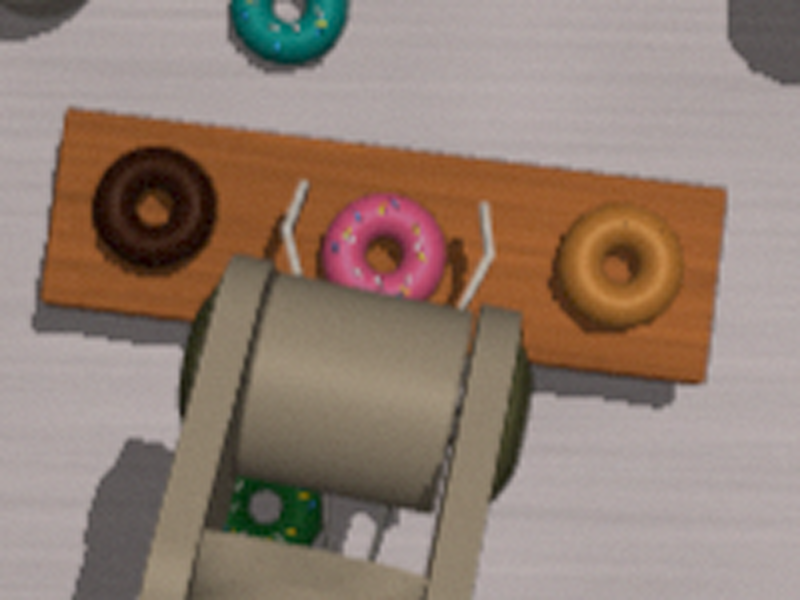

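Call:
{"fn": "move_arm", "kwargs": {"motion": [[[0.03, 0.1, 0.3], [0, -0.002, 0], 0.15], [[0, 0.07, 0.4], [0, 0, 0], 0.15], [[0, 0, 0.4], [0, 0, 0], 0.15], [[0, 0, 0.4], [0, 0, 0], 0.15], [[0, 0, 0.3], [0, 0, 0], 0.15], [[0, 0, 0.1], [0, 0, 0], 0.15], [[0, 0, 0], [0, 0, 0], 0.15], [[0, 0, 0], [0, 0, 0], 0.15]]}}

```text
time_s: 12.1
position: [0.5476, 0.026, 0.0549]
tool_rot: [[-0.995, 0.099, 0.003], [0.099, 0.995, -0.001], [-0.003, -0.001, -1.0]]
ft_force: [0.5, 0.2, -1.5]
grip_width: 0.0492
```

```bash
python3 -c "
from h import *
np.set_printoptions(precision=4,suppress=True)
togo([.5467,.0257,.0565],84.5)
t=snap('top','t9');s=snap('side','s9');print(readout.observe()['tool_rot'],readout.observe()['ft_force'])
cv2.imwrite('pics/t9z.png',cv2.resize(t['img'][110:260,180:380],None,fx=4,fy=4,interpolation=cv2.INTER_CUBIC))
cv2.imwrite('pics/s9z.png',cv2.resize(s['img'][150:280,220:380],None,fx=5,fy=5,interpolation=cv2.INTER_CUBIC))
"
```

```text
pos [0.5476 0.026  0.0549] yawy 84.31 turn z -0.19 tilt [ 0.0028 -0.0009] w 0.0492 t 12.1 q [ -9.6  32.5  88.8  -0.   58.5 -93.9]
dworld [-0.0009 -0.0003  0.0016] tool [ 0.0008 -0.0004 -0.0016]
[[-0.9951  0.0991  0.0034]
 [ 0.0991  0.9951 -0.0009]
 [-0.0035 -0.0006 -1.    ]] [-0.2076 -0.3959 -0.6433]
```

View pics/t9z.png

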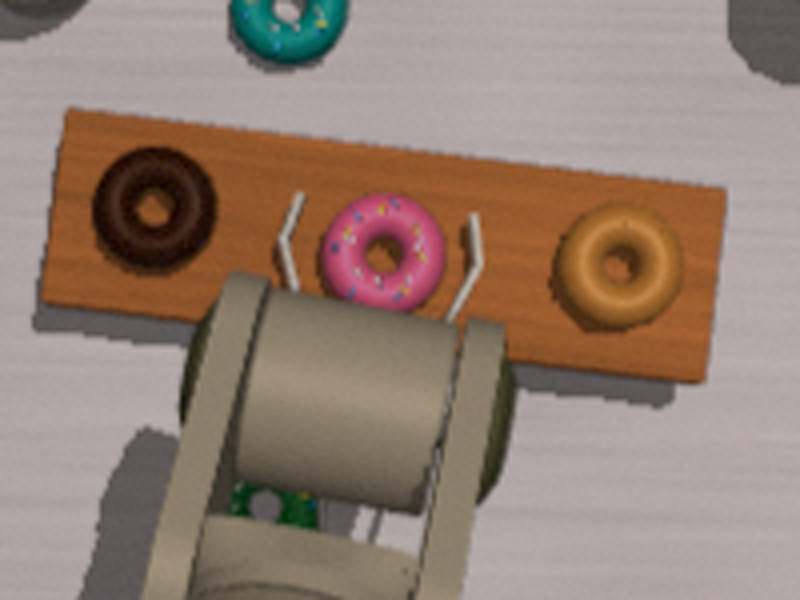

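View pics/s9z.png

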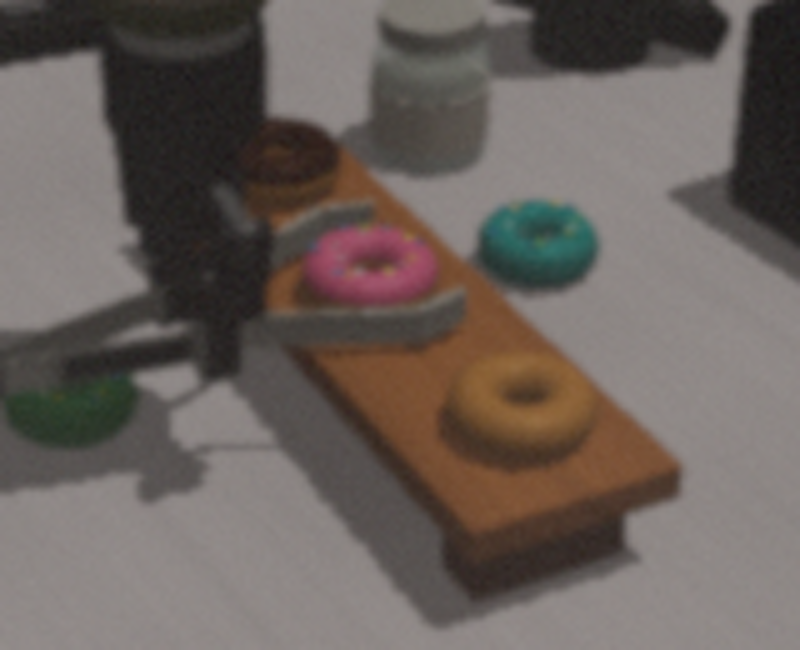

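The jaws are centred on the pink doughnut within about 1 mm. I raise slightly and then close.

Call:
{"fn": "move_arm", "kwargs": {"motion": [[[0.04, 0, -0.08], [0, 0, 0], 0.1], [[0, 0, 0], [0, 0, 0], 0.0], [[0, 0, 0], [0, 0, 0], -0.1], [[0, 0, 0], [0, 0, 0], -0.2], [[0, 0, 0], [0, 0, 0], -0.3], [[0, 0, 0], [0, 0, 0], -0.45], [[0, 0, 0], [0, 0, 0], -0.45], [[0, 0, 0], [0, 0, 0], -0.45], [[0, 0, 0], [0, 0, 0], -0.45], [[0, 0, 0], [0, 0, 0], -0.45], [[0, 0, 0], [0, 0, 0], -0.45]], "squeeze": 30}}

```text
time_s: 13.12
position: [0.5474, 0.0259, 0.0583]
tool_rot: [[-0.995, 0.099, 0.006], [0.099, 0.995, -0.001], [-0.006, -0.001, -1.0]]
ft_force: [0.4, -1.1, -1.6]
grip_width: 0.0322
```

```bash
python3 -c "
from h import *
np.set_printoptions(precision=4,suppress=True)
togo([.5467,.0257,.0565],84.5)
t=snap('top','t10');s=snap('side','s10');print(readout.observe()['tool_rot'],readout.observe()['ft_force'])
cv2.imwrite('pics/t10z.png',cv2.resize(t['img'][110:260,180:380],None,fx=4,fy=4,interpolation=cv2.INTER_CUBIC))
cv2.imwrite('pics/s10z.png',cv2.resize(s['img'][150:280,220:380],None,fx=5,fy=5,interpolation=cv2.INTER_CUBIC))
"
```

```text
pos [0.5474 0.0259 0.0583] yawy 84.3 turn z -0.2 tilt [ 0.0059 -0.0014] w 0.0322 t 13.1167 q [ -9.7  32.2  88.8  -0.   58.7 -93.9]
dworld [-0.0007 -0.0002 -0.0018] tool [ 0.0007 -0.0003  0.0018]
[[-0.995   0.0993  0.0059]
 [ 0.0993  0.9951 -0.0015]
 [-0.0061 -0.0009 -1.    ]] [-0.7042 -0.0088 -2.2897]
```

View pics/t10z.png

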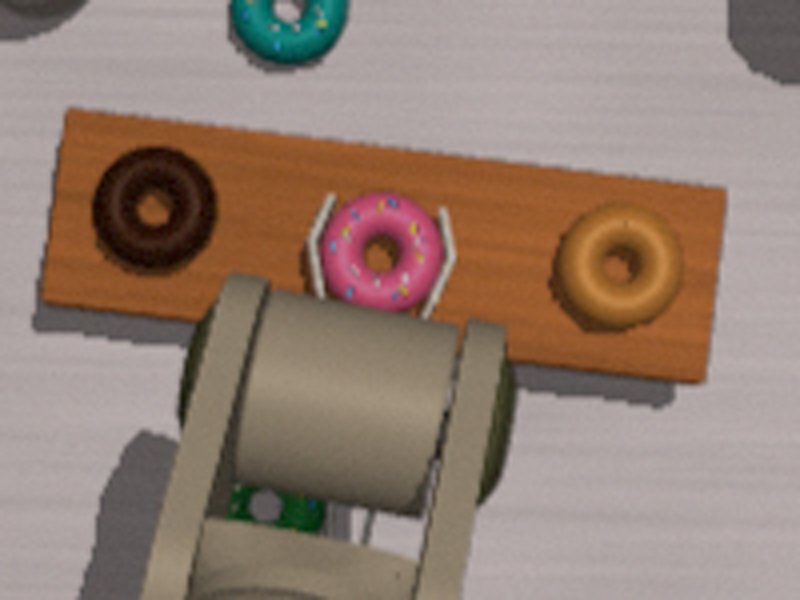

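View pics/s10z.png

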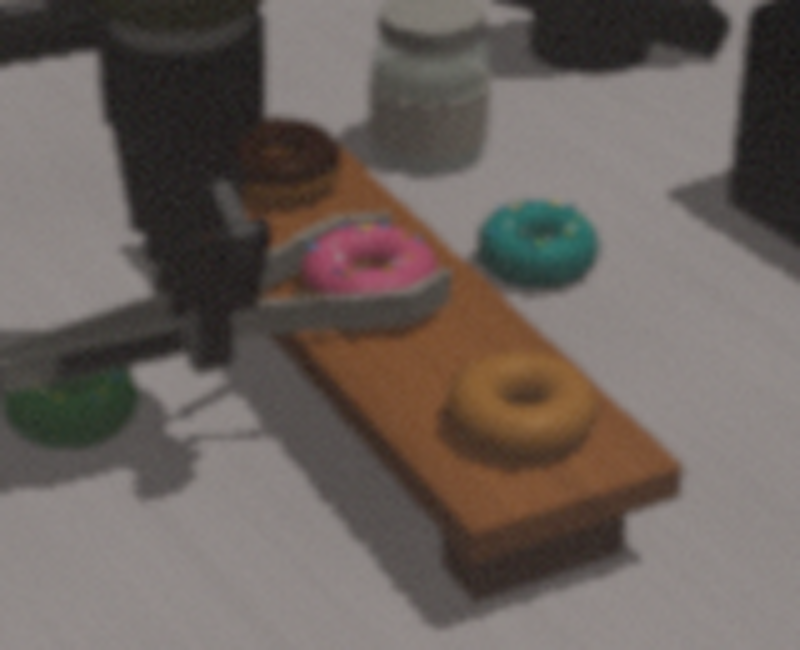

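The jaws are closed on the doughnut at 32 mm over the ribs, against about 33 expected. I lift gently.

Call:
{"fn": "move_arm", "kwargs": {"motion": [[[0, 0, 0], [0, 0, 0], -0.45], [[0, 0, -0.15], [0, 0, 0], -0.45], [[0, 0, -0.25], [0, 0, 0], -0.45], [[0, 0, -0.35], [0, 0, 0], -0.45], [[0, 0, -0.4], [0, 0, 0], -0.45], [[0, 0, -0.4], [0, 0, 0], -0.45], [[0, 0, -0.4], [0, 0, 0], -0.45], [[0, 0, -0.4], [0, 0, 0], -0.45], [[0, 0, -0.4], [0, 0, 0], -0.45], [[0, 0, -0.3], [0, 0, 0], -0.45], [[0, 0, -0.1], [0, 0, 0], -0.45], [[0, 0, 0], [0, 0, 0], -0.45]], "squeeze": 40}}

```text
time_s: 14.22
position: [0.5472, 0.026, 0.1297]
tool_rot: [[-0.995, 0.099, 0.008], [0.099, 0.995, -0.002], [-0.008, -0.001, -1.0]]
ft_force: [0.8, -0.9, -1.5]
grip_width: 0.0317
```

```bash
python3 -c "
from h import *
np.set_printoptions(precision=4,suppress=True)
togo([.5467,.0257,.15],84.5)
s=snap('side','s11');print(readout.observe()['tool_rot'],readout.observe()['ft_force'])
cv2.imwrite('pics/s11z.png',cv2.resize(s['img'][120:280,200:380],None,fx=4,fy=4,interpolation=cv2.INTER_CUBIC))
"
```

```text
pos [0.5472 0.026  0.1297] yawy 84.31 turn z -0.19 tilt [ 0.0081 -0.0018] w 0.0317 t 14.2167 q [ -9.6  26.8  84.2  -0.   68.5 -94. ]
dworld [-0.0005 -0.0003  0.0203] tool [ 0.0003 -0.0004 -0.0203]
[[-0.995   0.0991  0.0077]
 [ 0.0991  0.9951 -0.0017]
 [-0.0079 -0.0009 -1.    ]] [-0.8831 -0.3215 -2.098 ]
```

View pics/s11z.png

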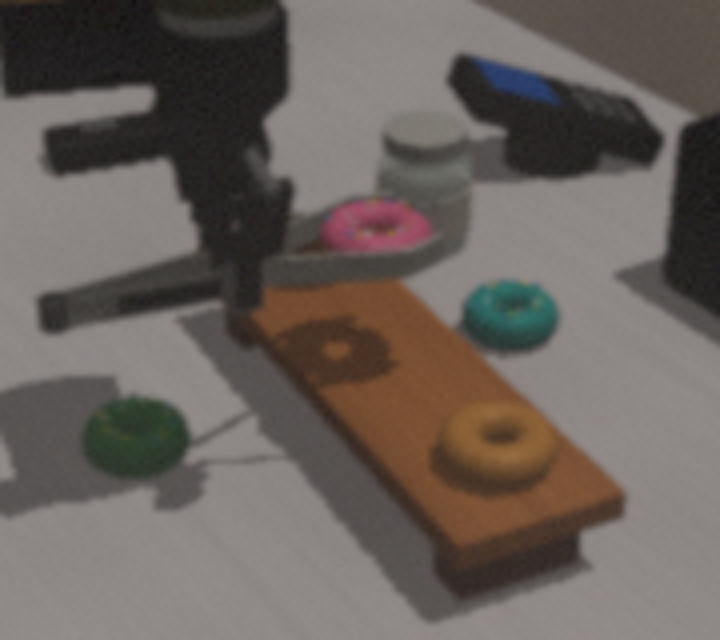

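The doughnut is off the board, held level. I raise it and swing to the carton.

Call:
{"fn": "move_arm", "kwargs": {"motion": [[[0, 0, -0.3], [0, -0.003, 0], -0.45], [[0, 0, -0.5], [0, 0, 0], -0.45], [[0.2, 0.25, -0.5], [0, 0, -0.008], -0.45], [[0.4, 0.5, -0.4], [0, 0, -0.016], -0.45], [[0.5, 0.65, -0.2], [0, 0, -0.02], -0.45], [[0.5, 0.69, 0], [0, 0, -0.02], -0.45], [[0.45, 0.7, 0], [0, 0, -0.02], -0.45], [[0.42, 0.73, 0], [0, 0, -0.02], -0.45], [[0.38, 0.75, 0], [0, 0, -0.02], -0.45], [[0.34, 0.77, 0], [0, 0, -0.02], -0.45], [[0.3, 0.78, 0], [0, 0, -0.02], -0.45], [[0.27, 0.8, 0], [0, 0, -0.02], -0.45]]}}

```text
time_s: 15.27
position: [0.4478, 0.164, 0.1724]
tool_rot: [[-0.947, -0.321, 0.015], [-0.321, 0.947, -0.001], [-0.014, -0.005, -1.0]]
ft_force: [0.1, 1.2, -1.6]
grip_width: 0.0321
```

```bash
python3 -c "
from h import *
np.set_printoptions(precision=4,suppress=True)
togo([.347,.301,.16],130)
print(readout.observe()['tool_rot'],readout.observe()['ft_force'])
"
```

```text
pos [0.4478 0.164  0.1724] yawy 108.69 turn z -21.31 tilt [ 0.0149 -0.0007] w 0.0321 t 15.2667 q [   5.9   17.4   91.7   -0.1   70.  -102.7]
dworld [-0.1008  0.137  -0.0124] tool [0.0517 0.1621 0.0108]
[[-0.9471 -0.3205  0.0149]
 [-0.3206  0.9472 -0.0007]
 [-0.0139 -0.0054 -0.9999]] [ 0.1187  1.2038 -1.6363]
```

Call:
{"fn": "move_arm", "kwargs": {"motion": [[[0.24, 0.8, 0], [0, 0.005, -0.02], -0.45], [[0.2, 0.82, 0], [0, 0.003, -0.02], -0.45], [[0.17, 0.83, 0], [0, 0, -0.02], -0.45], [[0.13, 0.84, 0], [0, 0, -0.02], -0.45], [[0.1, 0.84, 0], [0, 0, -0.02], -0.45], [[0.06, 0.8, 0], [0, 0, -0.02], -0.45], [[0.02, 0.7, 0], [0, 0, -0.018], -0.45], [[0, 0.5, 0], [0, 0, -0.015], -0.45], [[0, 0.3, 0], [0, 0, -0.01], -0.45], [[0, 0.1, 0], [0, 0, 0], -0.45], [[0, 0, 0], [0, 0, 0], -0.45], [[0, 0, 0], [0, 0, 0], -0.45]]}}

```text
time_s: 16.27
position: [0.3474, 0.2853, 0.1767]
tool_rot: [[-0.747, -0.665, -0.0], [-0.665, 0.747, -0.004], [0.003, -0.003, -1.0]]
ft_force: [-0.9, -0.3, -2.5]
grip_width: 0.032
```

```bash
python3 -c "
from h import *
np.set_printoptions(precision=4,suppress=True)
togo([.347,.301,.13],130)
import pickle
t=snap('top','t12');w=snap('wrist','w12');s=snap('side','s12');pickle.dump((t,w,s),open('12.pkl','wb'))
cv2.imwrite('pics/t12z.png',cv2.resize(t['img'][190:340,30:230],None,fx=4,fy=4,interpolation=cv2.INTER_CUBIC))
cv2.imwrite('pics/s12z.png',cv2.resize(s['img'][80:240,80:280],None,fx=4,fy=4,interpolation=cv2.INTER_CUBIC))
print(readout.observe()['tool_rot'],readout.observe()['ft_force'])
"
```

```text
pos [0.3474 0.2853 0.1767] yawy 131.68 turn z 1.68 tilt [-0.0003 -0.0044] w 0.032 t 16.2667 q [  24.4   15.    94.6   -0.2   70.5 -107.2]
dworld [-0.0004  0.0157 -0.0467] tool [-0.0103  0.0122  0.0466]
[[-0.7477 -0.664  -0.0004]
 [-0.664   0.7477 -0.0044]
 [ 0.0033 -0.003  -1.    ]] [-0.401   0.671  -1.1642]
```

View pics/t12z.png

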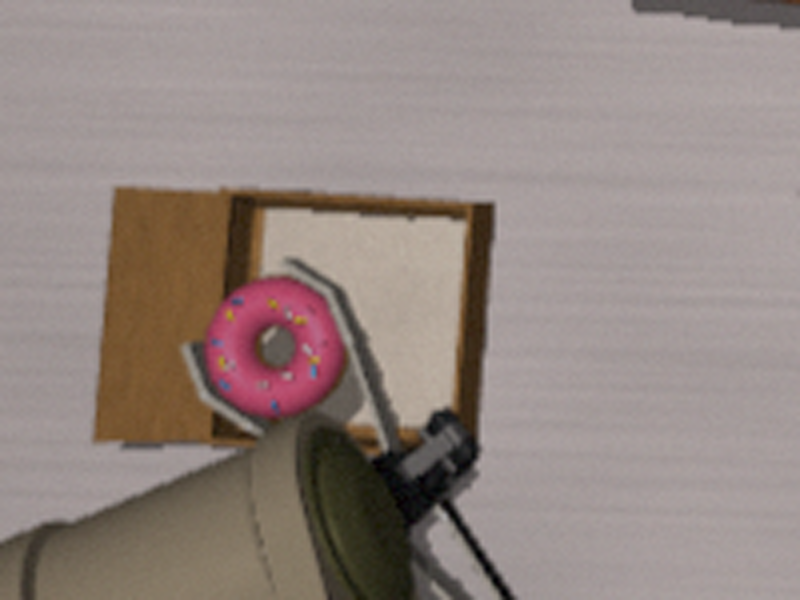

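View pics/s12z.png

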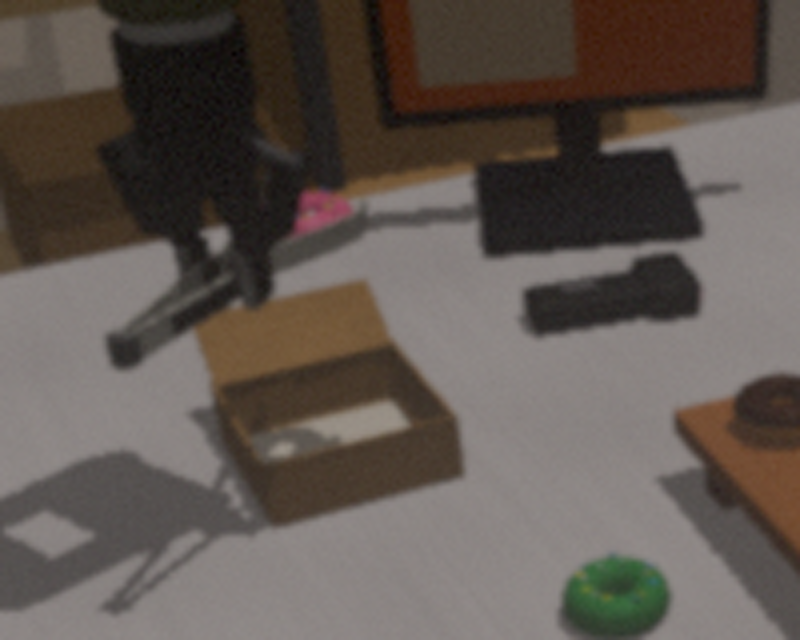

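View pics/w12.png

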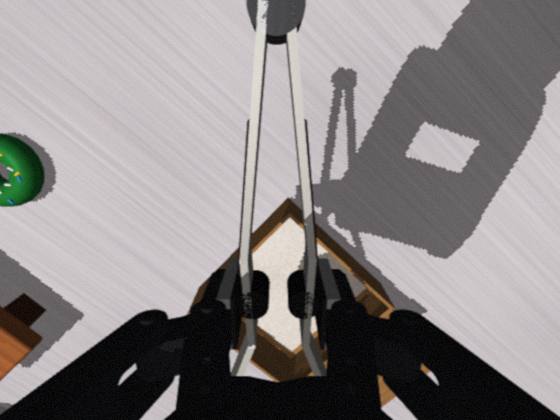

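```bash
python3 -c "
from h import *
import pickle;np.set_printoptions(precision=4,suppress=True)
t,w,s=pickle.load(open('12.pkl','rb'))
T=lambda u,v:(30+u/4,190+v/4)
print('donut',onz(t,*T(276,347),.1767+.0185))
C=lambda u,v:(45+u/5,225+v/5)
for q,z in (([(210,63),(515,80),(492,385),(192,370)],.05),([(253,85),(508,97),(488,362),(236,347)],.003)):
  c=np.array([onz(t,*C(*a),z) for a in q]);print(c.mean(0),[np.linalg.norm(c[i]-c[(i+1)%4]) for i in range(4)])
"
```

```text
donut [0.4174 0.3469 0.1952]
[0.4221 0.3617 0.05  ] [np.float64(0.13493342089680047), np.float64(0.13365421448032572), np.float64(0.13175311844257384), np.float64(0.13446875329082042)]
[0.42   0.3679 0.003 ] [np.float64(0.11732742500876318), np.float64(0.12091626113147519), np.float64(0.11536014798623907), np.float64(0.11951498864174977)]
```

Call:
{"fn": "move_arm", "kwargs": {"motion": [[[-0.15, 0.1, 0.2], [0, 0, 0], -0.45], [[-0.25, 0.17, 0.4], [0, 0, 0], -0.45], [[-0.2, 0.15, 0.5], [0, 0, 0], -0.45], [[-0.12, 0.08, 0.5], [0, 0, 0], -0.45], [[0, 0, 0.3], [0, 0, 0], -0.45], [[0, 0, 0.1], [0, 0, 0], -0.45], [[0, 0, 0], [0, 0, 0], -0.45], [[0, 0, 0], [0, 0, 0], -0.45], [[0, 0, 0], [0, 0, 0], -0.45]]}}

```text
time_s: 17.17
position: [0.3544, 0.3027, 0.1317]
tool_rot: [[-0.751, -0.66, -0.002], [-0.66, 0.751, -0.005], [0.005, -0.003, -1.0]]
ft_force: [-0.4, 0.6, -1.8]
grip_width: 0.032
```

```bash
python3 -c "
from h import *
np.set_printoptions(precision=4,suppress=True)
togo([.350,.301,.13],131.7)
t=snap('top','t13');s=snap('side','s13')
cv2.imwrite('pics/t13z.png',cv2.resize(t['img'][190:340,30:230],None,fx=4,fy=4,interpolation=cv2.INTER_CUBIC))
cv2.imwrite('pics/s13z.png',cv2.resize(s['img'][80:240,80:280],None,fx=4,fy=4,interpolation=cv2.INTER_CUBIC))
mk=cv2.inRange(cv2.cvtColor(t['img'],cv2.COLOR_BGR2HSV),(160,80,60),(179,255,255))[190:340,30:230]
ys,xs=np.where(mk);u=(xs.min()+xs.max())/2+30;v=(ys.min()+ys.max())/2+190
print(u,v,onz(t,u,v,readout.observe()['position'][2]+.0185))
q=readout.observe();print(q['ft_force'],q['qvel'])
"
```

```text
pos [0.3544 0.3027 0.1317] yawy 131.33 turn z -0.37 tilt [-0.0016 -0.005 ] w 0.032 t 17.1667 q [  26.    19.8   96.2   -0.2   64.2 -105.2]
dworld [-0.0044 -0.0017 -0.0017] tool [0.0044 0.0016 0.0017]
97.5 271.0 [0.4252 0.366  0.1504]
[-0.8694 -0.7996 -1.9864] [-0.027  -0.0812  0.0492  0.076  -0.0899 -0.0073]
```

View pics/t13z.png

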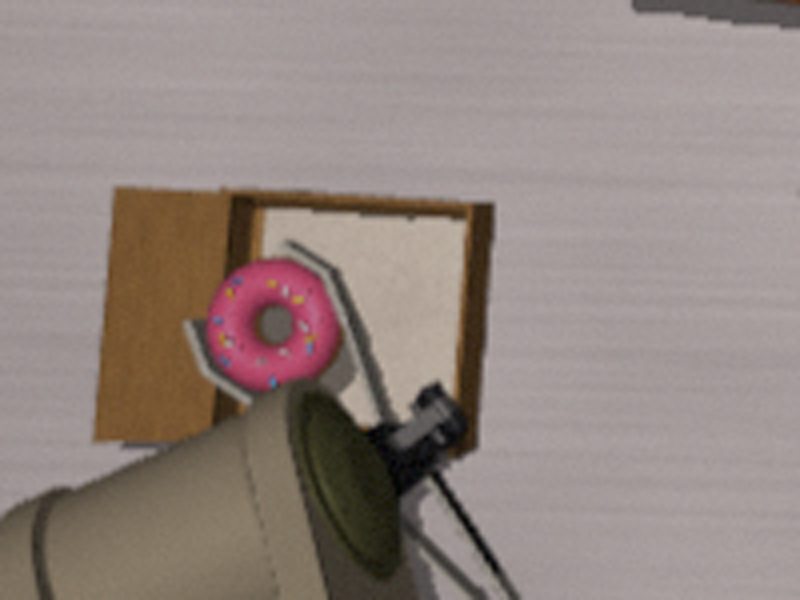

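View pics/s13z.png

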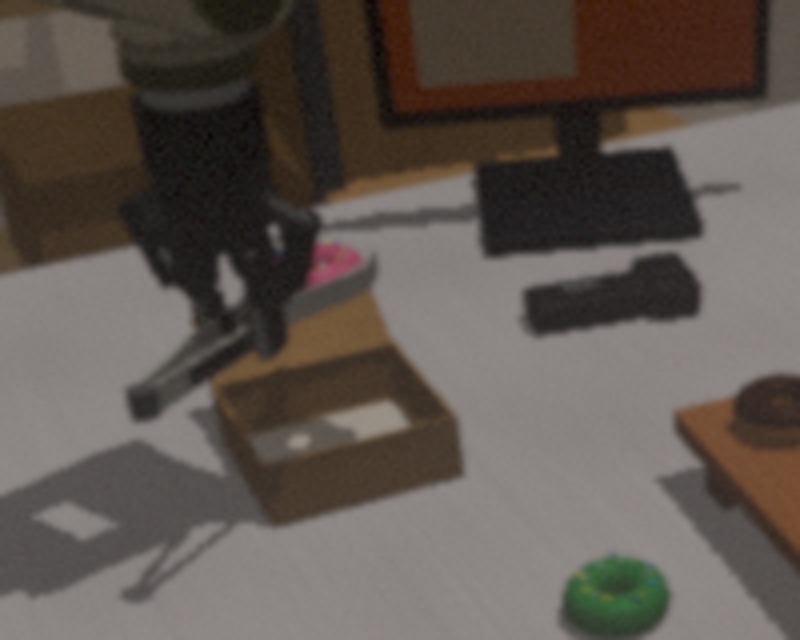

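The doughnut is at (0.425, 0.366, about 0.15), 4-5 mm from the carton's middle. I let it settle and then hand in.

Call:
{"fn": "move_arm", "kwargs": {"motion": [[[0, 0, 0], [0, 0, 0], -0.45], [[0, 0, 0], [0, 0, 0], -0.45], [[0, 0, 0], [0, 0, 0], -0.45], [[0, 0, 0], [0, 0, 0], -0.45], [[0, 0, 0], [0, 0, 0], -0.45], [[0, 0, 0], [0, 0, 0], -0.45]]}}

```text
time_s: 17.77
position: [0.3548, 0.3028, 0.1331]
tool_rot: [[-0.751, -0.66, 0.001], [-0.66, 0.751, -0.004], [0.001, -0.004, -1.0]]
ft_force: [0.5, -0.4, -2.1]
grip_width: 0.0322
```

```bash
python3 -c "
from h import *
from rig import job
togo([.350,.301,.13],131.7)
t=snap('top','t14')
mk=cv2.inRange(cv2.cvtColor(t['img'],cv2.COLOR_BGR2HSV),(160,80,60),(179,255,255))[190:340,30:230]
ys,xs=np.where(mk);u=(xs.min()+xs.max())/2+30;v=(ys.min()+ys.max())/2+190
P=onz(t,u,v,readout.observe()['position'][2]+.0185);print(u,v,P)
print(readout.observe()['grip_width'])
if np.hypot(P[0]-.421,P[1]-.364)<.015: print(job.close_job())
"
```

```text
pos [0.3548 0.3028 0.1331] yawy 131.32 turn z -0.38 tilt [ 0.0012 -0.0037] w 0.0322 t 17.7667 q [  26.    19.7   96.1   -0.2   64.2 -105.2]
dworld [-0.0048 -0.0018 -0.0031] tool [0.0048 0.0019 0.0031]
97.5 270.5 [0.42628974 0.36561994 0.15153012]
0.03197201841863105
the job is handed in; nothing more can be done
None
```

The pink doughnut is gripped in the tongs above the middle of the carton, and I handed the job in at about 17.8 s. The interface gave no verdict.

I took the tongs off their rest by the ribs with the fingers stopped at 49 mm. Then I set the open jaws around the pink doughnut, closed them (32 mm over the ribs, 40 N squeeze), lifted it and carried it over.

**Last checks:**
- **Position:** the doughnut's centre is at about (0.426, 0.366), 5–6 mm from my carton-centre estimate of (0.421, 0.364).
- **Height:** about 0.15 m, taken from the tool height rather than measured directly. That is well clear of the 50 mm rim and the 85 mm flap.
- **Stillness:** the grip width stayed at 32 mm, and the doughnut moved by about half a pixel between the last two pictures.
- **Carton centre:** my estimates from its rim and its floor differed by about 6 mm, well inside the 35 mm allowance.
- **Bystanders:** the pictures showed none of the other doughnuts or counter items moved, but I did not measure their final positions, and not every one was in the last views.

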